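# Level the medicine shelf and hold the level down

## Task

Swing the latch lever of the white medicine bin on the shelf right off the lid, then lift the lid until it stands upright by itself. Turn the winged levelling foot at the shelf's front corner until the bubble of the spirit level in the bin is centred between its two lines, and let go of the foot. Then press the level down gently by its rubber pad, all the way onto its stops, and finish while still holding it pressed with the bubble centred, leaving the things standing around where they are.

Things in the scene. Friction and masses are not known exactly. Their poses are not given: they have to be found in the camera images.
- shelf: fixed white resin shelf, board 270 mm deep (x) x 500 mm wide (y), its top 50 mm above the table. Origin: centre of its underside on the table; x points to its back, y to its left, z up; its yaw varies. The white bin stands on it, centred at (0, +70) mm in this frame, 130 (x) x 200 (y) mm outside, walls and floor 5 mm, rim 125 mm above the table, inner floor 55 mm
- latch (a joint): steel latch lever, rad: 0 = arm points to the shelf's +x over the lid's front edge, bars the lid; grows as the arm swings horizontally about its upright pivot towards the shelf's +y (counter-clockwise from above), stop at 1.7; clear of the lid above 1.4; stays where it is left (friction 0.03 N m)
- latch_peg (a point): on the upright round grip peg of the latch lever (diameter 10 mm, 35 mm long), 5 mm below the peg's top; the arm's upper face lies 22 mm below this point; the peg is 45 mm from the pivot axis. 30 mm to the shelf's right of it (at the locked lever) stands the lid handle's bar end
- latch_pivot (a point): on the pivot axis of the latch lever, at the height of latch_peg
- lid (a joint): lid of the bin, rad: 0 = shut, 1.57 = upright, stop at 1.75; stays where it is left (friction 0.14 N m). The latch physically bars it until swung aside
- lid_handle (a point): middle of the lid's round steel handle bar (diameter 9 mm, 84 mm long, along the shelf's y), centre 32 mm above the lid's upper face, 100 mm from the hinge axis along the lid and 40 mm above it; the lid reaches 35 mm past the bar towards the front. When the lid stands upright the bar is on its far side (away from the robot), 100 mm above the hinge
- lid_hinge (a point): centre of the lid's hinge axis, on the bin's far rim 125 mm above the table; the axis runs along the shelf's y; the lid is 8 mm thick, its lower face in this axis
- foot (a joint): levelling foot screw, rad, 0 to 2.8: grows clockwise seen from above; clockwise raises the shelf's foot end by a fraction of a millimetre, which moves the bubble towards the foot's end (shelf -y) by 13 mm per rad; stays where it is left (friction 0.05 N m). The bubble centres within about 1.4 rad clockwise of any start
- foot_grip (a point): middle of the foot's upright wing (46 mm long, 10 mm thick, 26 mm tall, its top 11 mm above this point), on the screw axis 89 mm above the table. The wing's length lies, seen from above, at the angle (0.7 - joint foot) counter-clockwise from the shelf's x; this point's own x axis runs along the wing
- bubble (a joint): place of the bubble along the vial, m: 0 = centred between the two lines, positive = towards the shelf's -y. The bubble is pale against the yellow-green liquid, 16 mm long, the gap between the lines 20.5 mm
- level_vial (a point): centre of the vial's window, on top of the clear vial (66 mm long along the shelf's y, 17 mm wide) of the spirit level, midway between the lines; 74 mm to the shelf's -y of level_pad
- level_pad (a point): centre of the upper face of the level's black rubber pad (26 mm in shelf x, 52 mm in shelf y), 94 mm above the table when not pressed, in the bin
- level: the spirit level, aluminium bar 30 x 146 x 20 mm along the shelf's y in the bin, carried on springs; origin at the centre of its underside
- level_travel (a joint): how far the level is pressed down on its springs, m: 0 = up, 0.005 = on its stops; it takes about 2 N to start and 7 N to reach the stops, and springs up when let go
- vial: amber vial, diameter 28 mm, 70 mm tall, on the shelf board behind the foot; bystander, origin at the centre of its underside
- ramekin: white ceramic ramekin, diameter 68 mm, 42 mm tall, on the shelf board behind the foot; bystander, origin at the centre of its underside
- cup: plastic cup, diameter 70 mm, 85 mm tall, on the table beside the shelf; bystander, origin at the centre of its underside
- pillbox: flat stainless pillbox with hinged flap, 60 x 90 x 22 mm, on the table; bystander, origin at the centre of its underside
- pill_case: pocket pill case with snap lid, 55 x 75 x 23 mm, on the table; bystander, origin at the centre of its underside
- jar: clear jar, diameter 60 mm, 80 mm tall, on the table beside the shelf; bystander, origin at the centre of its underside

How it is judged:
By the outcome, as a careful person would: the job done as asked, in the order asked, and still so for the second after the job is handed in, while the arm keeps its last pose, push and grip.
It also fails if it takes over 61 s, if anything falls off the work surface, if the arm or the gripper's body presses on something with over 40 N, if the wrist force passes 120 N, or if a joint passes its speed limit or range.

## Robot

A 7-joint arm with a two-finger parallel gripper is mounted at the origin on the work surface. World frame = base frame: x ahead of the robot, y to its left, z up, the work surface at z = 0. Lengths are in m, angles in rad, forces in N, time in s.
With the tool pointing down it reaches from about 0.425 to 0.925 m from the base axis. Payload 6.8 kg.
Tool frame: the origin (TCP) lies between the finger pads; the fingertips stand finger_overhang ahead of it and the grasp point (between the pads) lies 6 mm ahead of it (finger_overhang is the distance from the TCP to the fingertips, in m); z points along the fingers, y is the line along which they close (so a half turn about z gives the same grasp; the last joint's range is limited). The gripper opens to 85 mm and grips with 20 to 120 N. Pads are 22 mm wide; open, the fingers measure 114 mm over their backs; the gripper's body (76 mm by 85 mm) begins 54 mm behind the grasp point. The pads swing forward as they close: fully open they stand 13 mm farther back than shut.
Start: joints at [1.108, 0.477, 0.022, 1.555, -0.011, 1.109, -0.083], TCP at [0.235, -0.633, 0.256] pointing down, gripper open.
Joint ranges: [-2.96, 2.96], [-0.34, 2.1], [-1.41, 1.46], [0.24, 2.44], [-1.37, 4.51], [0.17, 1.92], [-2.96, 2.96]. Speed limits (rad/s): [2.39, 2.39, 3.14, 3.14, 3.14, 3.14, 3.14].

## Interface

Orientations are given as a unit quaternion [w, x, y, z].
In Python, from station import * gives the robot as it stands.
- The arm moves only by the tool drive_tool, never from a script. Its argument "increments" is a list of rows, each an object of numbers: "claw": the finger opening in m, from 0 to 0.0854; "dx", "dy", "dz": the shift along the tool's x, y, z in m; "wx", "wy", "wz": the turn, a rotation vector about the tool's x, y, z in degrees. A call has 1 to 20 rows; each row shifts and turns the commanded pose from where the row before left it, along the tool's axes as they then stand; what a row does not reach is not made up. A row lasts 1/8 s, in which the tool goes at most 62.5 mm and 10.7 degrees, less where a joint would pass 70% of its speed; a pose out of reach is approached as far as the arm can. A call with a gripper value outside its range is refused whole. The fingers move at their own pace and stop on an object; "newtons" is the grip in N (left out, the last holds). Time passes only in rows, so rows that do not move let the fingers close. It gives the time, the measured TCP pose, the force, the opening and the grip force at its end, in the units of the state.
- get_obs(): the state, without advancing time (a new reading comes with each control period).
- read_camera(name): name is "side" or "top" or "wrist"; returns (picture, depth): 400x640x3 uint8, red, green, blue; 400x640 float32, m along the optical axis (not along the pixel's ray), 0 where there is no reading.
- calibration(name): a dict with "intrinsics" (3x3 intrinsics, pixels), "R" (3x3) and "t" (3): a world point X has camera coordinates R X + t; the wrist camera has in their place "mount" (4x4, takes a point from camera to tool coordinates, whose origin is the TCP and whose axes are the flange's). Camera axes: x right, y down, z forward; pixel columns grow to the right and rows downward; lengths in m; the calibration is good to about 2 mm. A picture is of the moment at which its call begins: read the wrist's pose just before it. calibration takes no time and is no camera call.
- hand_in(): hands the job in; it is judged then, once.
The state is a dict: "t": time; "q": joint angles; "joint_vel": joint speeds; "joint_torque": joint torques, N m; "eef_pos": TCP position; "tool_rot": TCP orientation; "contact_force": force on the tool from outside, world axes, zero at the start; "torque": the same for the moment, N m; "gripper_width": opening from 0.0 (shut) to 1.0 (fully open); "grasp_force": force on a finger pad.
Only numpy, scipy, OpenCV 4.12 (cv2) and the standard library are available. Lean on these libraries where they do the work, as an engineer would, in place of code of your own. Each camera call takes 0.05 s, during which the arm holds its last target. There are 200 camera calls.

## Working session

There is one attempt and no reset: what is moved stays moved. The work goes in short steps, Python scripts to look and compute and a tool call to move; the robot and the scene stay as the last step left them, time stands still between calls to the robot, and variables do not carry over. Pictures are saved under pics/ and viewed, at most 10 in all, crops included, and the job is handed in when it is done.

Besides the shell and the picture viewer there is one more tool, called after ">>>" as name(argument=value, ...), one argument or row to a line, values as JSON. drive_tool: Moves the arm, as the interface text tells. Its arguments: {"type":"object","properties":{"increments":{"type":"array","items":{"type":"object","properties":{"claw":{"type":"number"},"dx":{"type":"number"},"dy":{"type":"number"},"dz":{"type":"number"},"wx":{"type":"number"},"wy":{"type":"number"},"wz":{"type":"number"}}}},"newtons":{"type":"number"}},"required":["increments"]}

```bash
ls; mkdir -p pics; cat > h.py <<'E'
from station import *
import numpy as np, cv2
from scipy.spatial.transform import Rotation as Ro
def cam(n):
    o=get_obs(); p,d=read_camera(n); c=calibration(n); K=np.array(c["intrinsics"])
    if "R" in c: R=np.array(c["R"]); t=np.array(c["t"])
    else:
        q=o["tool_rot"]; W=np.eye(4); W[:3,:3]=Ro.from_quat([q[1],q[2],q[3],q[0]]).as_matrix(); W[:3,3]=o["eef_pos"]
        M=W@np.array(c["mount"]); R=M[:3,:3].T; t=-R@M[:3,3]
    return p,d,K,R,t
def ray(uv,K,R,t):
    d=R.T@np.linalg.inv(K)@np.array([uv[0],uv[1],1.]); return -R.T@t,d
def onz(uv,z,C):
    o,d=ray(uv,*C); return o+d*(z-o[2])/d[2]
def dep(uv,dd,C):
    o,d=ray(uv,*C); return o+d*dd
def proj(X,K,R,t):
    c=K@(R@np.asarray(X)+t); return c[:2]/c[2]
def tri(a,CA,b,CB):
    o1,d1=ray(a,*CA); o2,d2=ray(b,*CB); s=np.linalg.lstsq(np.c_[d1,-d2],o2-o1,rcond=None)[0]
    p,q=o1+d1*s[0],o2+d2*s[1]; return (p+q)/2,np.linalg.norm(p-q)
def save(n,p): cv2.imwrite("pics/"+n,p[:,:,::-1])
E
python3 - <<'E'
from h import *
for n in("side","top"):
    p,d,K,R,t=cam(n); save(n+"0.png",p); np.savez(n+"0.npz",p=p,d=d,K=K,R=R,t=t); print(n,K.tolist(),(-R.T@t).round(3),R[2].round(2))
print(get_obs()); print(calibration("wrist"))
E
```

```text
pics
side [[397.51264012637836, 0.0, 326.39709985741865], [0.0, 397.51264012637836, 202.37838595173562], [0.0, 0.0, 1.0]] [ 0.439 -0.741  0.936] [ 0.08  0.66 -0.75]
top [[427.06029297070546, 0.0, 319.1841236550844], [0.0, 427.06029297070546, 197.55444578268867], [0.0, 0.0, 1.0]] [0.282 0.01  1.396] [ 0.19 -0.01 -0.98]
{'t': 0.1, 'q': array([ 1.10786373,  0.47773259,  0.02235921,  1.55636091, -0.01151254,
        1.10928387, -0.08309943]), 'joint_vel': array([ 0.0001525 , -0.00191616,  0.00027174, -0.00342155, -0.00106981,
       -0.0004771 , -0.00032071]), 'joint_torque': array([ 3.94806586e-03, -5.97757602e+01,  1.61345076e+00, -2.81954402e+01,
        1.28214341e-02,  5.01547634e-03,  6.31037921e-06]), 'eef_pos': array([ 0.23433191, -0.63249282,  0.25540954]), 'tool_rot': array([-8.02791211e-04,  9.84302612e-01,  1.76487059e-01, -2.03549880e-04]), 'contact_force': array([-0.23023033, -0.34234324, -0.47452226]), 'torque': array([-0.08352583, -0.06579999,  0.03821781]), 'grasp_force': 0.0, 'gripper_width': 0.9988417199268532}
{'intrinsics': array([[296.25169127,   0.        , 322.36497663],
       [  0.        , 296.25169127, 193.71169105],
       [  0.        ,   0.        ,   1.        ]]), 'mount': array([[ 1.63580930e-03, -9.45603588e-01, -3.25317044e-01,
         8.46041396e-02],
       [ 9.99998661e-01,  1.56463321e-03,  4.80406227e-04,
         6.17591931e-04],
       [ 5.47279993e-05, -3.25317394e-01,  9.45604881e-01,
        -1.17785431e-01],
       [ 0.00000000e+00,  0.00000000e+00,  0.00000000e+00,
         1.00000000e+00]])}
```

View pics/side0.png

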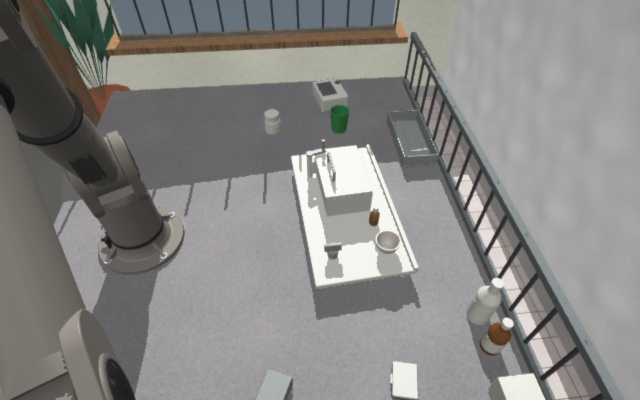

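View pics/top0.png

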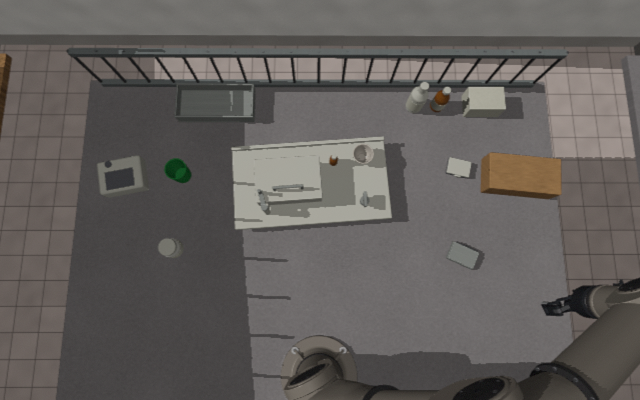

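The side view shows the shelf with the foot near (333,248), the latch near (323,150) and the handle near (333,168). In the top view the shelf corners are about (233,148), (383,138), (390,219) and (236,228). The foot is at (364,199), the latch at (263,201) and the handle at (288,187).

```bash
python3 - <<'E'
from h import *
T=np.load("top0.npz");S=np.load("side0.npz")
CT=(T['K'],T['R'],T['t']);CS=(S['K'],S['R'],S['t'])
a=[(233,148),(383,138),(390,219),(236,228)]
P=[onz(u,.05,CT) for u in a]
for p in P: print(p.round(4))
for i in range(4): print(np.linalg.norm(P[i]-P[(i+1)%4]).round(4))
print(sum(P)/4)
for nm,u,v in (("foot",(364,199),(333,243)),("peg",(261,193),(323,143)),("handle",(288,187),(332,167))):
    print(nm,tri(u,CT,v,CS))
# crops
b=cv2.resize(T['p'][120:245,220:405],None,fx=4.2,fy=4.2,interpolation=cv2.INTER_CUBIC)[:,:,::-1]
cv2.imwrite("pics/topc.png",b)
b=cv2.resize(S['p'][130:290,280:420],None,fx=3.7,fy=3.7,interpolation=cv2.INTER_CUBIC)[:,:,::-1]
cv2.imwrite("pics/sidec.png",b)
E
```

```text
[0.7091 0.2821 0.05  ]
[ 0.7438 -0.2113  0.05  ]
[ 0.4739 -0.2255  0.05  ]
[0.4455 0.263  0.05  ]
0.4947
0.2703
0.4893
0.2643
[0.59305646 0.02708223 0.05      ]
foot (array([ 0.53204511, -0.13868579,  0.09564533]), np.float64(0.004019137563900568))
peg (array([0.53697082, 0.1710174 , 0.17249057]), np.float64(0.00724953982385149))
handle (array([0.55781993, 0.09390395, 0.14620957]), np.float64(0.0016177359484756911))
```

View pics/topc.png

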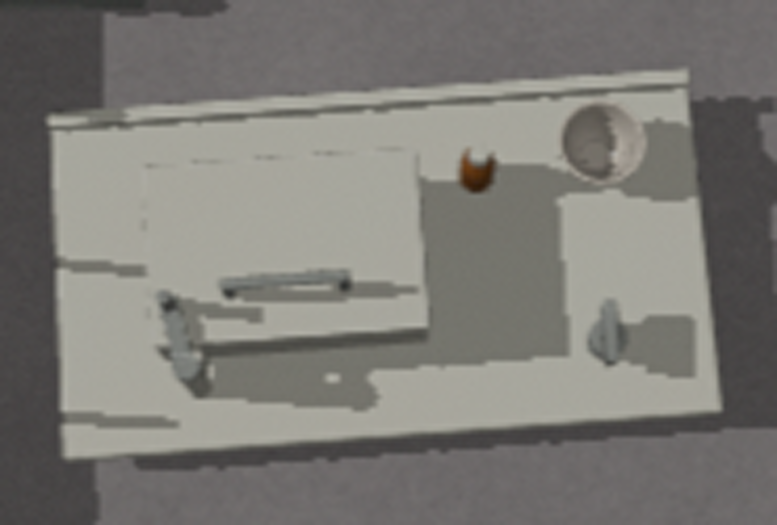

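View pics/sidec.png

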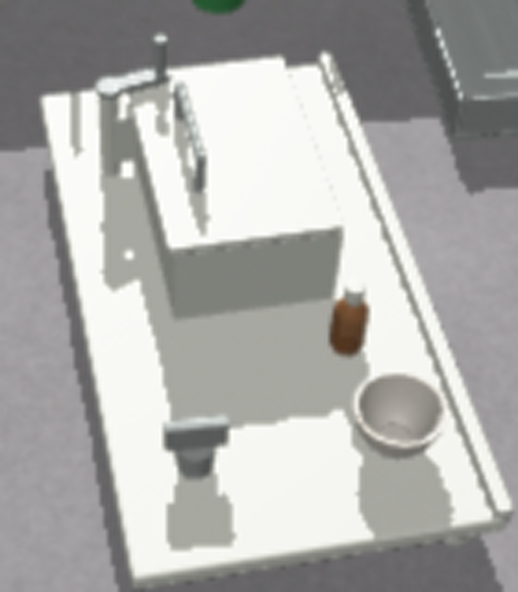

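Next I'll refine the triangulation with the crop pixels and move the wrist camera over the shelf. In the crops:
- **Peg top:** top (260,191), side (323,141).
- **Pivot:** top (266,208), side (309,153).
- **Handle ends:** top (274.5,189) and (302,187.5).
- **Foot wing:** lies nearly along x.

>>> drive_tool(
  increments=[
    {"dz": -0.015, "wz": -9, "claw": 0.05},
    {"dz": -0.015, "wz": -9.2},
    {"dz": -0.015, "wz": -9.2},
    {"dz": -0.015, "wz": -9.2},
    {"dz": -0.015, "wz": -9.2},
    {"dz": -0.015, "wz": -9.2},
    {"dz": -0.015, "wz": -9.2},
    {"dz": -0.015, "wz": -9.2},
    {"dx": 0.03, "dy": 0.04},
    {"dx": 0.03, "dy": 0.04},
    {"dx": 0.04, "dy": 0.04},
    {"dx": 0.04, "dy": 0.04},
    {"dx": 0.045, "dy": 0.03},
    {"dx": 0.045, "dy": 0.03},
    {"dx": 0.045, "dy": 0.03},
  ],
)

```text
schema error: expected keys claw, dx, dy, dz, wx, wy, wz
```

```bash
python3 - <<'E'
from h import *
T=np.load("top0.npz");S=np.load("side0.npz")
CT=(T['K'],T['R'],T['t']);CS=(S['K'],S['R'],S['t'])
for nm,u,v in (("foot",(364.5,198),(333,244.6)),("peg",(259.8,191),(323.2,140.8)),("piv",(265.7,208),(309.2,153.5)),("h1",(274.5,188.8),(329.2,154.3)),("h2",(302.1,187.4),(334,180.5))):
    p,e=tri(u,CT,v,CS); print(nm,p.round(4),e.round(4))
import station; print([x for x in dir(station) if 'over' in x.lower()])
o=get_obs();print(o['t'],o['q'].round(2),o['eef_pos'],o['tool_rot'].round(3))
E
```

```text
foot [ 0.5338 -0.1408  0.0922] 0.0
peg [0.5396 0.1736 0.1791] 0.0035
piv [0.4957 0.1594 0.1455] 0.0045
h1 [0.5517 0.133  0.1603] 0.0064
h2 [0.5592 0.0521 0.1327] 0.0008
['finger_overhang']
0.1 [ 1.11  0.48  0.02  1.56 -0.01  1.11 -0.08] [ 0.23433191 -0.63249282  0.25540954] [-0.001  0.984  0.176 -0.   ]
```

>>> drive_tool(
  increments=[
    {"claw": 0.05, "dx": 0, "dy": 0, "dz": -0.015, "wx": 0, "wy": 0, "wz": -9},
    {"claw": 0.05, "dx": 0, "dy": 0, "dz": -0.015, "wx": 0, "wy": 0, "wz": -9.2},
    {"claw": 0.05, "dx": 0, "dy": 0, "dz": -0.015, "wx": 0, "wy": 0, "wz": -9.2},
    {"claw": 0.05, "dx": 0, "dy": 0, "dz": -0.015, "wx": 0, "wy": 0, "wz": -9.2},
    {"claw": 0.05, "dx": 0, "dy": 0, "dz": -0.015, "wx": 0, "wy": 0, "wz": -9.2},
    {"claw": 0.05, "dx": 0, "dy": 0, "dz": -0.015, "wx": 0, "wy": 0, "wz": -9.2},
    {"claw": 0.05, "dx": 0, "dy": 0, "dz": -0.015, "wx": 0, "wy": 0, "wz": -9.2},
    {"claw": 0.05, "dx": 0, "dy": 0, "dz": -0.015, "wx": 0, "wy": 0, "wz": -9.2},
    {"claw": 0.05, "dx": 0.03, "dy": 0.04, "dz": 0, "wx": 0, "wy": 0, "wz": 0},
    {"claw": 0.05, "dx": 0.03, "dy": 0.04, "dz": 0, "wx": 0, "wy": 0, "wz": 0},
    {"claw": 0.05, "dx": 0.04, "dy": 0.04, "dz": 0, "wx": 0, "wy": 0, "wz": 0},
    {"claw": 0.05, "dx": 0.04, "dy": 0.04, "dz": 0, "wx": 0, "wy": 0, "wz": 0},
    {"claw": 0.05, "dx": 0.045, "dy": 0.03, "dz": 0, "wx": 0, "wy": 0, "wz": 0},
    {"claw": 0.05, "dx": 0.045, "dy": 0.03, "dz": 0, "wx": 0, "wy": 0, "wz": 0},
    {"claw": 0.05, "dx": 0.045, "dy": 0.03, "dz": 0, "wx": 0, "wy": 0, "wz": 0},
  ],
)

```text
t: 1.98
eef_pos: [0.4666, -0.3406, 0.376]
tool_rot: [-0.0, 0.684, 0.73, -0.0]
contact_force: [1.1, 0.5, -0.8]
gripper_width: 0.586
grasp_force: 0.0
```

```bash
python3 - <<'E'
from h import *
print(finger_overhang)
o=get_obs();print(o['t'],o['q'].round(2),o['eef_pos'],o['tool_rot'].round(3))
E
```

```text
0.025
1.975 [ 0.84  0.26 -0.4   1.62  0.1   1.29  0.5 ] [ 0.46655644 -0.34063208  0.37595446] [-0.     0.684  0.73  -0.   ]
```

>>> drive_tool(
  increments=[
    {"claw": 0.05, "dx": 0.048, "dy": 0.0135, "dz": 0, "wx": 0, "wy": 0, "wz": 0},
    {"claw": 0.05, "dx": 0.048, "dy": 0.0135, "dz": 0, "wx": 0, "wy": 0, "wz": 0},
    {"claw": 0.05, "dx": 0.048, "dy": 0.0135, "dz": 0, "wx": 0, "wy": 0, "wz": 0},
    {"claw": 0.05, "dx": 0.048, "dy": 0.0135, "dz": 0, "wx": 0, "wy": 0, "wz": 0},
    {"claw": 0.05, "dx": 0.048, "dy": 0.0135, "dz": 0, "wx": 0, "wy": 0, "wz": 0},
    {"claw": 0.05, "dx": 0.048, "dy": 0.0135, "dz": 0, "wx": 0, "wy": 0, "wz": 0},
    {"claw": 0.05, "dx": 0.048, "dy": 0.0135, "dz": 0, "wx": 0, "wy": 0, "wz": 0},
    {"claw": 0.05, "dx": 0.048, "dy": 0.0135, "dz": 0, "wx": 0, "wy": 0, "wz": 0},
    {"claw": 0.05, "dx": 0.048, "dy": 0.0135, "dz": 0, "wx": 0, "wy": 0, "wz": 0},
    {"claw": 0.05, "dx": 0, "dy": 0, "dz": 0, "wx": 0, "wy": 0, "wz": 0},
    {"claw": 0.05, "dx": 0, "dy": 0, "dz": 0, "wx": 0, "wy": 0, "wz": 0},
  ],
)

```text
t: 3.35
eef_pos: [0.5591, 0.0959, 0.3758]
tool_rot: [-0.0, 0.684, 0.73, -0.001]
contact_force: [-0.1, -0.8, -0.1]
gripper_width: 0.583
grasp_force: 0.0
```

```bash
python3 - <<'E'
from h import *
p,d,K,R,t=cam("wrist"); save("w1.png",p); np.savez("w1.npz",p=p,d=d,K=K,R=R,t=t)
o=get_obs();print(o['t'],o['q'].round(2),o['eef_pos'],o['tool_rot'].round(3))
E
```

```text
3.4 [ 0.26  0.27 -0.66  1.63  0.17  1.3  -0.37] [0.55922637 0.09515961 0.37588599] [ 0.     0.684  0.729 -0.001]
```

View pics/w1.png

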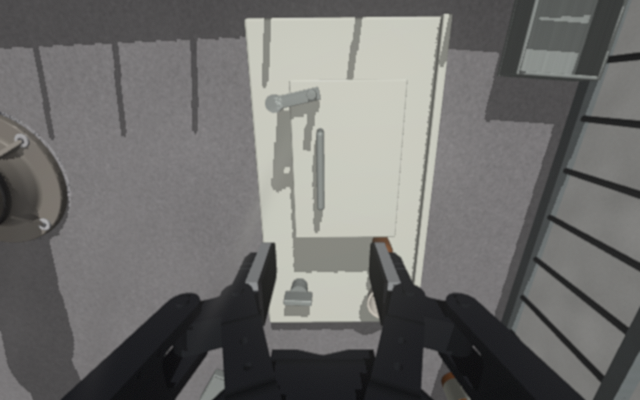

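The wrist view shows the peg top near (313,93), the pivot at (272,102), the handle bar from (320,131) to (320,209), the lid corners at (290,79) and (407,79), and the foot wing at about (298,297).

```bash
python3 - <<'E'
from h import *
T=np.load("top0.npz");S=np.load("side0.npz");W=np.load("w1.npz")
C={n:(x['K'],x['R'],x['t']) for n,x in(("t",T),("s",S),("w",W))}
for nm,w,u,v in (("foot",(298,297),(364.5,198),(333,244.6)),("peg",(313,93),(259.8,191),(323.2,140.8)),("piv",(272,102),(265.7,208),(309.2,153.5)),("h1",(320,131),(274.5,188.8),(329.2,154.3)),("h2",(320,209),(302.1,187.4),(334,180.5))):
    dd=float(np.median(W['d'][w[1]-1:w[1]+2,w[0]-1:w[0]+2]))
    a,e=tri(w,C['w'],v,C['s']);b,f=tri(w,C['w'],u,C['t'])
    print(nm,dep(w,dd,C['w']).round(4),'ws',a.round(4),e.round(4),'wt',b.round(4),f.round(4))
    o,dr=ray(w,*C['w']); print('   at z: ',[onz(w,z,C['w']).round(4)[:2].tolist() for z in (.1,.165,.18)])
for u in [(290,79),(407,79),(395,237),(293,237)]: print('lid',onz(u,.133,C['w']).round(4))
for u in [(247,19),(271,322)]: print('shelf',onz(u,.05,C['w']).round(4))
d=W['d'];
b=np.hstack([cv2.resize(W['p'][75:225,255:355],None,fx=4,fy=4,interpolation=cv2.INTER_CUBIC),np.pad(cv2.resize(W['p'][260:340,265:345],None,fx=4,fy=4,interpolation=cv2.INTER_CUBIC),((0,280),(0,0),(0,0)))])
save("w1c.png",b)
E
```

```text
foot [ 0.5357 -0.1402  0.0908] ws [ 0.5349 -0.14    0.0909] 0.0018 wt [ 0.5351 -0.1415  0.0889] 0.0013
   at z:  [[0.5362, -0.133], [0.5392, -0.0813], [0.5399, -0.0694]]
peg [0.5451 0.1774 0.1796] ws [0.5434 0.1776 0.1761] 0.0033 wt [0.5442 0.1773 0.1495] 0.0003
   at z:  [[0.5428, 0.1768], [0.5447, 0.1773], [0.5451, 0.1774]]
piv [0.4985 0.1645 0.144 ] ws [0.4982 0.1644 0.1418] 0.0001 wt [0.4962 0.1626 0.1261] 0.0024
   at z:  [[0.4914, 0.1625], [0.5018, 0.1654], [0.5042, 0.166]]
h1 [0.5545 0.1385 0.1649] ws [0.5549 0.1375 0.1572] 0.0008 wt [0.5543 0.135  0.1347] 0.0008
   at z:  [[0.5546, 0.1304], [0.5545, 0.1385], [0.5545, 0.1404]]
h2 [0.5603 0.0481 0.1681] ws [0.5592 0.0392 0.1458] 0.0031 wt [0.5561 0.0491 0.1649] 0.0095
   at z:  [[0.5616, 0.0206], [0.5604, 0.0468], [0.5601, 0.0529]]
lid [0.5168 0.1903 0.133 ]
lid [0.6494 0.1992 0.133 ]
lid [ 6.651e-01 -2.000e-04  1.330e-01]
lid [ 0.5271 -0.0094  0.133 ]
shelf [0.4495 0.2627 0.05  ]
shelf [ 0.4859 -0.232   0.05  ]
```

View pics/w1c.png

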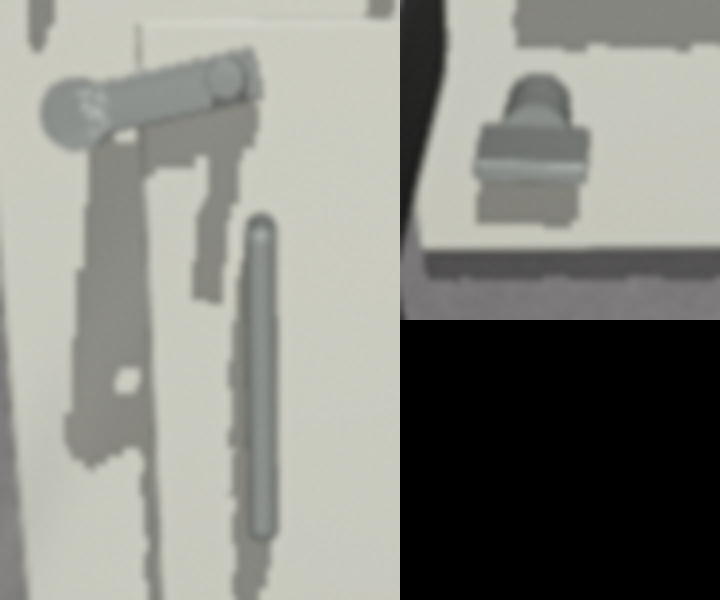

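Wrist depth and two-view rays agree: peg top is about (0.544, 0.177, 0.179), the bar middle is (0.5575, 0.093, 0.165), and the foot axis is (0.535, -0.140). Yaw is about 0.066. The lever sits at about 0.2 rad. Next I'll go to the peg.

>>> drive_tool(
  increments=[
    {"claw": 0.045, "dx": 0.042, "dy": -0.005, "dz": 0.02, "wx": 0, "wy": 0, "wz": 0},
    {"claw": 0.045, "dx": 0.041, "dy": -0.0047, "dz": 0.03, "wx": 0, "wy": 0, "wz": 0},
    {"claw": 0.045, "dx": 0, "dy": 0, "dz": 0.04, "wx": 0, "wy": 0, "wz": 0},
    {"claw": 0.045, "dx": 0, "dy": 0, "dz": 0.04, "wx": 0, "wy": 0, "wz": 0},
    {"claw": 0.045, "dx": 0, "dy": 0, "dz": 0.03, "wx": 0, "wy": 0, "wz": 0},
    {"claw": 0.045, "dx": 0, "dy": 0, "dz": 0.018, "wx": 0, "wy": 0, "wz": 0},
    {"claw": 0.045, "dx": 0, "dy": 0, "dz": 0, "wx": 0, "wy": 0, "wz": 0},
  ],
)

```text
t: 4.28
eef_pos: [0.544, 0.1776, 0.1975]
tool_rot: [-0.0, 0.684, 0.729, -0.001]
contact_force: [-0.2, -0.2, 0.2]
gripper_width: 0.53
grasp_force: 0.0
```

```bash
python3 - <<'E'
from h import *
p,d,K,R,t=cam("wrist"); o=get_obs(); print(o['eef_pos'],proj([.5442,.1772,.1796],K,R,t),proj([.535,-.14,.1],K,R,t))
p2=cam("side")[0]
save("w2.png",np.hstack([p[80:400,120:520],cv2.resize(p2[110:190,280:380],None,fx=4,fy=4,interpolation=cv2.INTER_CUBIC)]))
E
```

```text
[0.54456131 0.17828924 0.19865785] [321.21112777 260.89362324] [295.42849185 466.64816917]
```

View pics/w2.png

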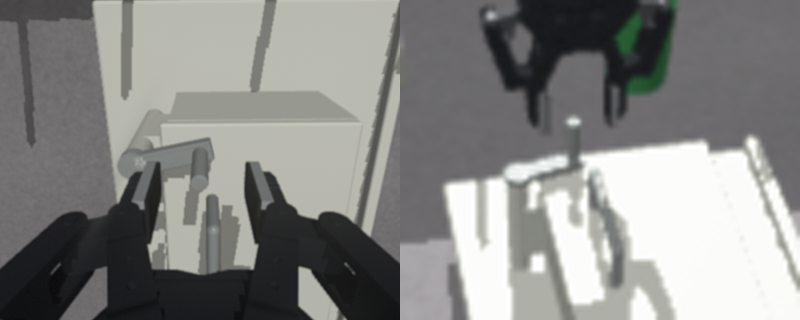

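The peg top sits at (319,260) against a predicted (321,261), centred between the fingers. Lower and grip.

>>> drive_tool(
  newtons=20,
  increments=[
    {"claw": 0.045, "dx": 0, "dy": 0, "dz": 0.0145, "wx": 0, "wy": 0, "wz": 0},
    {"claw": 0.02, "dx": 0, "dy": 0, "dz": 0, "wx": 0, "wy": 0, "wz": 0},
    {"claw": 0.004, "dx": 0, "dy": 0, "dz": 0, "wx": 0, "wy": 0, "wz": 0},
    {"claw": 0.004, "dx": 0, "dy": 0, "dz": 0, "wx": 0, "wy": 0, "wz": 0},
    {"claw": 0.004, "dx": 0, "dy": 0, "dz": 0, "wx": 0, "wy": 0, "wz": 0},
  ],
)

```text
t: 5.0
eef_pos: [0.5426, 0.1784, 0.1836]
tool_rot: [-0.001, 0.684, 0.73, -0.002]
contact_force: [-5.1, -2.1, 2.0]
gripper_width: 0.105
grasp_force: 20.7
```

>>> drive_tool(
  increments=[
    {"claw": 0.004, "dx": 0.0059, "dy": -0.0018, "dz": 0, "wx": 0, "wy": 0, "wz": 0},
    {"claw": 0.004, "dx": 0.0056, "dy": -0.0026, "dz": 0, "wx": 0, "wy": 0, "wz": 0},
    {"claw": 0.004, "dx": 0.0052, "dy": -0.0033, "dz": 0, "wx": 0, "wy": 0, "wz": 0},
    {"claw": 0.004, "dx": 0.0047, "dy": -0.004, "dz": 0, "wx": 0, "wy": 0, "wz": 0},
    {"claw": 0.004, "dx": 0.0041, "dy": -0.0046, "dz": 0, "wx": 0, "wy": 0, "wz": 0},
  ],
)

```text
t: 5.62
eef_pos: [0.5269, 0.2041, 0.1841]
tool_rot: [0.0, 0.684, 0.73, 0.001]
contact_force: [2.9, -1.5, -2.0]
gripper_width: 0.102
grasp_force: 20.2
```

Forces are low, so I'll continue the arc.

>>> drive_tool(
  increments=[
    {"claw": 0.004, "dx": 0.0034, "dy": -0.0051, "dz": 0, "wx": 0, "wy": 0, "wz": 0},
    {"claw": 0.004, "dx": 0.0027, "dy": -0.0055, "dz": 0, "wx": 0, "wy": 0, "wz": 0},
    {"claw": 0.004, "dx": 0.0019, "dy": -0.0059, "dz": 0, "wx": 0, "wy": 0, "wz": 0},
    {"claw": 0.004, "dx": 0.0011, "dy": -0.0061, "dz": 0, "wx": 0, "wy": 0, "wz": 0},
    {"claw": 0.004, "dx": 0.0002, "dy": -0.006, "dz": 0, "wx": 0, "wy": 0, "wz": 0},
    {"claw": 0.004, "dx": 0, "dy": 0, "dz": 0, "wx": 0, "wy": 0, "wz": 0},
  ],
)

```text
t: 6.38
eef_pos: [0.4966, 0.2145, 0.1847]
tool_rot: [-0.001, 0.683, 0.731, 0.003]
contact_force: [1.6, 7.3, -1.7]
gripper_width: 0.102
grasp_force: 20.1
```

>>> drive_tool(
  increments=[
    {"claw": 0.03, "dx": 0, "dy": 0, "dz": 0, "wx": 0, "wy": 0, "wz": 0},
    {"claw": 0.04, "dx": 0, "dy": 0, "dz": 0, "wx": 0, "wy": 0, "wz": 0},
    {"claw": 0.045, "dx": 0, "dy": 0, "dz": -0.025, "wx": 0, "wy": 0, "wz": 0},
    {"claw": 0.045, "dx": 0, "dy": 0, "dz": -0.035, "wx": 0, "wy": 0, "wz": 0},
    {"claw": 0.045, "dx": -0.031, "dy": 0.0133, "dz": 0, "wx": 0, "wy": 0, "wz": 0},
    {"claw": 0.045, "dx": -0.031, "dy": 0.0133, "dz": 0, "wx": 0, "wy": 0, "wz": 0},
    {"claw": 0.045, "dx": -0.031, "dy": 0.0133, "dz": 0, "wx": 0, "wy": 0, "wz": 0},
    {"claw": 0.045, "dx": -0.031, "dy": 0.0133, "dz": 0, "wx": 0, "wy": 0, "wz": 0},
    {"claw": 0.045, "dx": 0, "dy": 0, "dz": 0, "wx": 0, "wy": 0, "wz": 0},
  ],
)

```text
t: 7.5
eef_pos: [0.5592, 0.0867, 0.2433]
tool_rot: [0.0, 0.686, 0.728, -0.001]
contact_force: [0.6, -0.3, 0.1]
gripper_width: 0.529
grasp_force: 0.0
```

```bash
python3 - <<'E'
from h import *
p,d,K,R,t=cam("wrist"); o=get_obs(); print(o['t'],o['eef_pos'],proj([.5575,.0933,.165],K,R,t),proj([.4966,.2145,.179],K,R,t))
np.savez("w3.npz",p=p,d=d,K=K,R=R,t=t); save("w3.png",p)
# points with depth z between .158 and .185 (bar & peg)
v,u=np.mgrid[0:400,0:640]; D=np.linalg.inv(K)@np.stack([u.ravel(),v.ravel(),np.ones(u.size)]); X=(R.T@(D*d.ravel()-t[:,None])).T
m=(d.ravel()>0)&(X[:,2]>.155)&(X[:,2]<.19)&(X[:,0]<.60)&(X[:,0]>.47)
for n,s in(("bar",m&(X[:,1]<.15)&(X[:,0]>.54)&(X[:,0]<.58)),("peg",m&(X[:,1]>.16))):
    Y=X[s]; print(n,s.sum(), Y.min(0).round(4) if len(Y) else'',Y.max(0).round(4) if len(Y) else '',np.median(Y,0).round(4))
E
```

```text
7.55 [0.55843435 0.08888063 0.2434637 ] [319.3583797  206.04777013] [217.07265857  -4.17162532]
bar 1544 [0.5499 0.0477 0.1556] [0.5643 0.1389 0.1711] [0.557  0.0991 0.1688]
peg 548 [0.4929 0.203  0.1551] [0.503  0.2128 0.1818] [0.4998 0.207  0.1785]
```

View pics/w3.png

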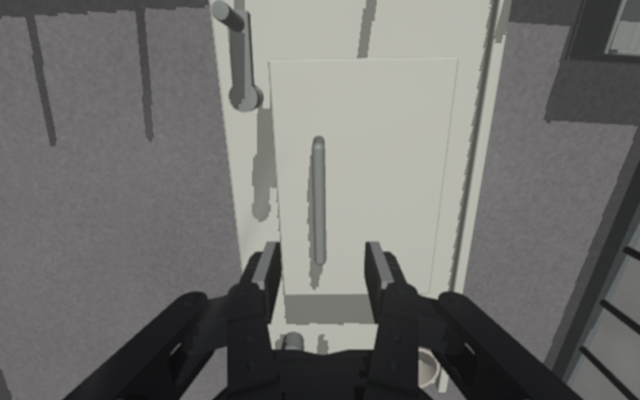

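The wrist picture shows the lever pointing straight along the shelf's y, with the pivot at (245,97), the peg at (223,12) and the arm vertical in the image. It is clear of the lid, whose edge starts at column 270. The bar runs from (319,140) to (320,262). Next I'll check the gripper's own shape in depth before the lid arc.

```bash
python3 - <<'E'
from h import *
W=np.load("w3.npz"); d=W['d'];K=W['K'];M=np.array(calibration("wrist")["mount"])
v,u=np.mgrid[0:400,0:640]; D=np.linalg.inv(K)@np.stack([u.ravel(),v.ravel(),np.ones(u.size)])
X=(M[:3,:3]@(D*d.ravel())).T+M[:3,3]; X=X[(d.ravel()>0)&(X[:,2]<.03)]
for z in np.arange(-.08,.03,.01):
    Y=X[abs(X[:,2]-z)<.005]
    if len(Y): print(z.round(3),len(Y),'y',Y[:,1].min().round(3),Y[:,1].max().round(3),'inner',np.abs(Y[:,1]).min().round(3),'xmax',Y[:,0].max().round(3))
E
```

```text
-0.07 1795 y -0.063 0.065 inner 0.003 xmax 0.021
-0.06 11026 y -0.065 0.066 inner 0.0 xmax 0.018
-0.05 8870 y -0.062 0.063 inner 0.0 xmax 0.018
-0.04 4729 y -0.059 0.061 inner 0.017 xmax 0.018
-0.03 6457 y -0.056 0.057 inner 0.02 xmax 0.014
-0.02 1563 y -0.053 0.053 inner 0.021 xmax 0.014
-0.01 1242 y -0.035 0.037 inner 0.021 xmax 0.012
-0.0 948 y -0.035 0.037 inner 0.021 xmax 0.012
0.01 775 y -0.035 0.037 inner 0.021 xmax 0.012
0.02 272 y -0.033 0.034 inner 0.021 xmax 0.011
```

```bash
python3 - <<'E'
import numpy as np
h=12
def P(th,b): return np.array([-100*np.cos(th)+40*np.sin(th)+h*np.sin(b),100*np.sin(th)+40*np.cos(th)+h*np.cos(b)])
for k in range(16):
    b0,b1=np.radians(2*k),np.radians(2*k+2); d=P(.1*k+.1,b1)-P(.1*k,b0)
    print(k,(d@[np.cos(b0),-np.sin(b0)]).round(1),(-d@[np.sin(b0),np.cos(b0)]).round(1))
E
```

```text
0 4.9 -9.8
1 5.5 -9.5
2 6.1 -9.1
3 6.7 -8.7
4 7.3 -8.3
5 7.8 -7.8
6 8.3 -7.3
7 8.8 -6.8
8 9.2 -6.2
9 9.6 -5.7
10 9.9 -5.1
11 10.2 -4.4
12 10.5 -3.8
13 10.7 -3.1
14 10.9 -2.4
15 11.0 -1.7
```

>>> drive_tool(
  newtons=25,
  increments=[
    {"claw": 0.045, "dx": 0.0045, "dy": -0.001, "dz": 0.03, "wx": 0, "wy": 0, "wz": 0},
    {"claw": 0.04, "dx": 0, "dy": 0, "dz": 0.03, "wx": 0, "wy": 0, "wz": 0},
    {"claw": 0.03, "dx": 0, "dy": 0, "dz": 0.0065, "wx": 0, "wy": 0, "wz": 0},
    {"claw": 0.003, "dx": 0, "dy": 0, "dz": 0, "wx": 0, "wy": 0, "wz": 0},
    {"claw": 0.003, "dx": 0, "dy": 0, "dz": 0, "wx": 0, "wy": 0, "wz": 0},
    {"claw": 0.003, "dx": 0, "dy": 0, "dz": 0, "wx": 0, "wy": 0, "wz": 0},
  ],
)

```text
t: 8.3
eef_pos: [0.5563, 0.0955, 0.178]
tool_rot: [-0.0, 0.684, 0.73, -0.0]
contact_force: [-6.3, 0.9, 1.9]
gripper_width: 0.091
grasp_force: 25.0
```

Bar gripped with the opening at about 8 mm. Now I'll lift the first half of the arc and check forces.

>>> drive_tool(
  increments=[
    {"claw": 0.003, "dx": 0, "dy": 0.0049, "dz": -0.0098, "wx": 2, "wy": 0, "wz": 0},
    {"claw": 0.003, "dx": 0, "dy": 0.0055, "dz": -0.0095, "wx": 2, "wy": 0, "wz": 0},
    {"claw": 0.003, "dx": 0, "dy": 0.0061, "dz": -0.0091, "wx": 2, "wy": 0, "wz": 0},
    {"claw": 0.003, "dx": 0, "dy": 0.0067, "dz": -0.0087, "wx": 2, "wy": 0, "wz": 0},
    {"claw": 0.003, "dx": 0, "dy": 0.0073, "dz": -0.0083, "wx": 2, "wy": 0, "wz": 0},
  ],
)

```text
t: 8.93
eef_pos: [0.5892, 0.0978, 0.2212]
tool_rot: [-0.061, 0.681, 0.727, -0.065]
contact_force: [-6.5, 1.4, 1.4]
gripper_width: 0.09
grasp_force: 24.6
```

>>> drive_tool(
  increments=[
    {"claw": 0.003, "dx": 0, "dy": 0.0078, "dz": -0.0078, "wx": 2, "wy": 0, "wz": 0},
    {"claw": 0.003, "dx": 0, "dy": 0.0083, "dz": -0.0073, "wx": 2, "wy": 0, "wz": 0},
    {"claw": 0.003, "dx": 0, "dy": 0.0088, "dz": -0.0068, "wx": 2, "wy": 0, "wz": 0},
    {"claw": 0.003, "dx": 0, "dy": 0.0092, "dz": -0.0062, "wx": 2, "wy": 0, "wz": 0},
    {"claw": 0.003, "dx": 0, "dy": 0.0096, "dz": -0.0057, "wx": 2, "wy": 0, "wz": 0},
    {"claw": 0.003, "dx": 0, "dy": 0.0099, "dz": -0.0051, "wx": 2, "wy": 0, "wz": 0},
  ],
)

```text
t: 9.68
eef_pos: [0.6518, 0.1023, 0.2465]
tool_rot: [-0.131, 0.671, 0.717, -0.138]
contact_force: [-3.8, 2.8, 8.2]
gripper_width: 0.089
grasp_force: 24.8
```

>>> drive_tool(
  increments=[
    {"claw": 0.003, "dx": 0, "dy": 0.0102, "dz": -0.0044, "wx": 2, "wy": 0, "wz": 0},
    {"claw": 0.003, "dx": 0, "dy": 0.0105, "dz": -0.0038, "wx": 2, "wy": 0, "wz": 0},
    {"claw": 0.003, "dx": 0, "dy": 0.0107, "dz": -0.0031, "wx": 2, "wy": 0, "wz": 0},
    {"claw": 0.003, "dx": 0, "dy": 0.0109, "dz": -0.0024, "wx": 2, "wy": 0, "wz": 0},
    {"claw": 0.003, "dx": 0, "dy": 0.011, "dz": -0.0017, "wx": 2, "wy": 0, "wz": 0},
    {"claw": 0.003, "dx": 0, "dy": 0, "dz": 0, "wx": 0, "wy": 0, "wz": 0},
  ],
)

```text
t: 10.42
eef_pos: [0.7076, 0.106, 0.2355]
tool_rot: [-0.188, 0.658, 0.702, -0.199]
contact_force: [2.2, 3.0, 3.3]
gripper_width: 0.091
grasp_force: 25.3
```

```bash
python3 - <<'E'
from h import *
p,d,K,R,t=cam("side"); o=get_obs(); print(o['t'],o['q'].round(2),o['eef_pos'],o['contact_force'])
q=o['tool_rot'];r=Ro.from_quat([q[1],q[2],q[3],q[0]]).as_matrix(); b=o['eef_pos']+.012*r[:,2]; print('bar',b)
h=np.array([.6565,.0999,.125]); s=np.array([np.cos(.066),np.sin(.066)]); x=(b-h)[:2]@s; z=(b-h)[2]; print(x,z,'theta',np.arctan2(40,-100)-np.arctan2(z,x))
save("s4.png",cv2.resize(p[60:220,260:460],None,fx=4,fy=3.7,interpolation=cv2.INTER_CUBIC))
E
```

```text
10.475 [ 0.02  0.93 -0.52  0.95  0.23  1.87 -0.35] [0.70739195 0.10595773 0.23559438] [2.04384256 3.35669362 4.08139668]
bar [0.70109256 0.10558162 0.2253877 ]
0.04487019154125408 0.10038769990700844 theta 1.6106204509313031
```

View pics/s4.png

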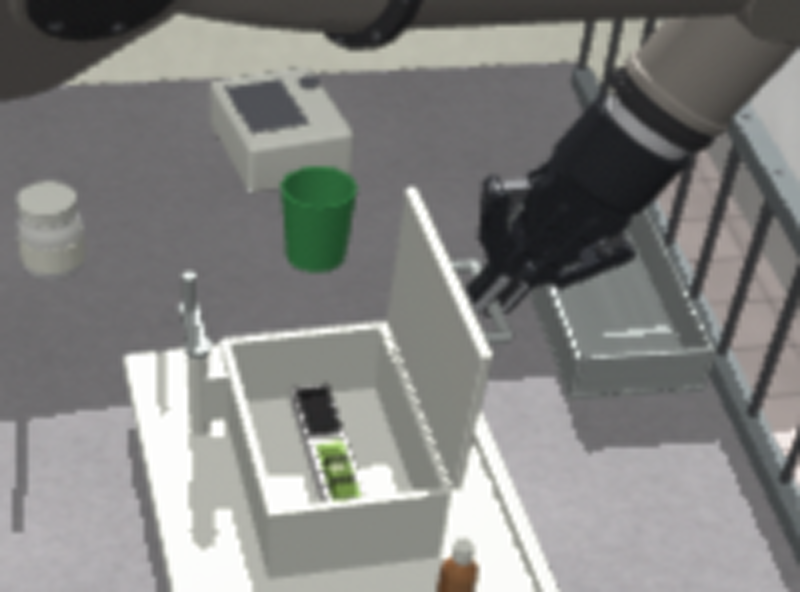

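The lid stands upright and the bin is open. In the crop the black pad is at (320,412) and the green vial at (340,472). Theta is about 1.6. I'll release along the tool axis, rise, untilt, and turn the camera to the front side.

>>> drive_tool(
  increments=[
    {"claw": 0.02, "dx": 0, "dy": 0, "dz": 0, "wx": 0, "wy": 0, "wz": 0},
    {"claw": 0.02, "dx": 0, "dy": 0, "dz": 0, "wx": 0, "wy": 0, "wz": 0},
    {"claw": 0.02, "dx": 0, "dy": 0, "dz": -0.018, "wx": 0, "wy": 0, "wz": 0},
    {"claw": 0.02, "dx": 0, "dy": 0, "dz": -0.018, "wx": 0, "wy": 0, "wz": 0},
    {"claw": 0.02, "dx": 0, "dy": -0.02, "dz": -0.034, "wx": 0, "wy": 0, "wz": 0},
    {"claw": 0.02, "dx": 0, "dy": -0.02, "dz": -0.034, "wx": 0, "wy": 0, "wz": 0},
    {"claw": 0.02, "dx": 0, "dy": -0.02, "dz": -0.034, "wx": 0, "wy": 0, "wz": 0},
    {"claw": 0.03, "dx": 0, "dy": 0, "dz": 0, "wx": -8, "wy": 0, "wz": 0},
    {"claw": 0.03, "dx": 0, "dy": 0, "dz": 0, "wx": -8, "wy": 0, "wz": 0},
    {"claw": 0.03, "dx": 0, "dy": 0, "dz": 0, "wx": -8, "wy": 0, "wz": 0},
    {"claw": 0.03, "dx": 0, "dy": 0, "dz": 0, "wx": -8, "wy": 0, "wz": 0},
    {"claw": 0.03, "dx": -0.02, "dy": -0.031, "dz": 0.005, "wx": 0, "wy": 0, "wz": 0},
    {"claw": 0.03, "dx": -0.02, "dy": -0.031, "dz": 0.005, "wx": 0, "wy": 0, "wz": 0},
    {"claw": 0.03, "dx": -0.02, "dy": -0.031, "dz": 0.005, "wx": 0, "wy": 0, "wz": 0},
  ],
)

```text
t: 12.22
eef_pos: [0.6014, 0.0357, 0.3201]
tool_rot: [0.017, 0.685, 0.728, 0.02]
contact_force: [-0.1, 0.9, 0.3]
gripper_width: 0.353
grasp_force: 0.0
```

>>> drive_tool(
  increments=[
    {"claw": 0.03, "dx": 0, "dy": 0, "dz": 0, "wx": 0, "wy": 0, "wz": -9.5},
    {"claw": 0.03, "dx": 0, "dy": 0, "dz": 0, "wx": 0, "wy": 0, "wz": -9.5},
    {"claw": 0.03, "dx": 0, "dy": 0, "dz": 0, "wx": 0, "wy": 0, "wz": -9.5},
    {"claw": 0.03, "dx": 0, "dy": 0, "dz": 0, "wx": 0, "wy": 0, "wz": -9.5},
    {"claw": 0.03, "dx": 0, "dy": 0, "dz": 0, "wx": 0, "wy": 0, "wz": -9.5},
    {"claw": 0.03, "dx": 0, "dy": 0, "dz": 0, "wx": 0, "wy": 0, "wz": -9.5},
    {"claw": 0.03, "dx": 0, "dy": 0, "dz": 0, "wx": 0, "wy": 0, "wz": -9.5},
    {"claw": 0.03, "dx": 0, "dy": 0, "dz": 0, "wx": 0, "wy": 0, "wz": -9.5},
    {"claw": 0.03, "dx": 0, "dy": 0, "dz": 0, "wx": 0, "wy": 0, "wz": -9.5},
    {"claw": 0.03, "dx": 0, "dy": 0, "dz": 0, "wx": 0, "wy": 0, "wz": 0},
    {"claw": 0.03, "dx": 0, "dy": 0, "dz": 0, "wx": 0, "wy": 0, "wz": 0},
  ],
)

```text
t: 13.6
eef_pos: [0.6027, 0.0366, 0.3202]
tool_rot: [0.026, 0.01, 1.0, 0.003]
contact_force: [0.4, 0.5, -1.1]
gripper_width: 0.355
grasp_force: 0.0
```

```bash
python3 - <<'E'
from h import *
p,d,K,R,t=cam("wrist"); o=get_obs(); print(o['t'],o['q'].round(2),o['eef_pos'],o['tool_rot'])
np.savez("w5.npz",p=p,d=d,K=K,R=R,t=t); save("w5.png",p)
for n,X in (("foot",[.535,-.14,.1]),("lidtop",[.66,.1,.26])): print(n,proj(X,K,R,t))
E
```

```text
13.65 [-0.14  0.28 -0.03  1.69  0.01  1.12  1.38] [0.60275071 0.03669242 0.32021623] [0.02575351 0.00969664 0.99961654 0.00308213]
foot [155.13330722  98.98355539]
lidtop [410.51991753 289.32177362]
```

View pics/w5.png

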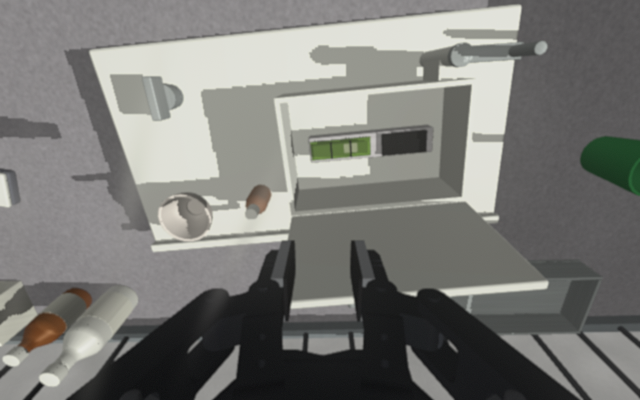

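The wrist view shows the foot wing at (155,98), the pad at (405,143), the vial from column 310 to 371 at row 148, with dark lines near 331 and 351 and a pale bubble to the right of the left line. From here I'll measure it numerically.

```bash
cat > bub.py <<'E'
from h import *
def prof(p,K,R,t,vial,yaw,z=.094,L=.036):
    # sample brightness along the vial axis (s>0 = shelf -y), averaged over +-4 mm
    ax=-np.array([-np.sin(yaw),np.cos(yaw),0]); nx=np.array([np.cos(yaw),np.sin(yaw),0])
    s=np.arange(-L,L+1e-9,.001); out=[]
    for k in np.arange(-.004,.0041,.001):
        uv=np.array([proj(vial+a*ax+k*nx,K,R,t) for a in s],np.float32)
        out.append(cv2.remap(p,uv[None,:,0],uv[None,:,1],cv2.INTER_LINEAR)[0].astype(float))
    return s,np.mean(out,0)
E
python3 - <<'E'
from bub import *
W=np.load("w5.npz");p,d,K,R,t=[W[k] for k in("p","d","K","R","t")]
hsv=cv2.cvtColor(p,cv2.COLOR_RGB2HSV)
g=((hsv[...,0]>30)&(hsv[...,0]<50)&(hsv[...,1]>90)).astype(np.uint8); g[:,500:]=0
k=((p.max(2)<50)).astype(np.uint8); k[:100]=0;k[180:]=0;k[:,:375]=0;k[:,440:]=0
for n,m in(("vial",g),("pad",k)):
    pts=cv2.findNonZero(cv2.morphologyEx(m,cv2.MORPH_CLOSE,np.ones((9,9)))); r=cv2.minAreaRect(pts); print(n,len(pts),r)
    c=tuple(int(round(x)) for x in r[0]); dd=np.median(d[c[1]-2:c[1]+3,c[0]-2:c[0]+3]); P=dep(r[0],dd,(K,R,t)); print('  depth pt',P.round(4),'z=.094',onz(r[0],.094,(K,R,t)).round(4))
    if n=="vial": v=r[0]
    else: 
        a=onz(v,.094,(K,R,t)); b=onz(r[0],.094,(K,R,t)); print('dist',np.linalg.norm(a-b), 'yaw',np.arctan2(-(b-a)[0],(b-a)[1]))
for c in range(304,378): print(c,p[144:152,c].mean(0).round().astype(int).tolist(),end=' ')
# wing
v_,u_=np.mgrid[60:140,110:210]; D=np.linalg.inv(K)@np.stack([u_.ravel(),v_.ravel(),np.ones(u_.size)]); X=(R.T@(D*d[60:140,110:210].ravel()-t[:,None])).T
Y=X[(X[:,2]>.092)&(X[:,2]<.11)]; c=cv2.minAreaRect((Y[:,:2]*1000).astype(np.float32)); print('\nwing',len(Y),np.median(Y,0),c)
q=get_obs()['tool_rot'];r=Ro.from_quat([q[1],q[2],q[3],q[0]]).as_matrix();print(r.round(3))
E
```

```text
vial 811 ((340.4246826171875, 148.06515502929688), (16.787986755371094, 57.843292236328125), 84.68545532226562)
  depth pt [0.5926 0.0588 0.0993] z=.094 [0.5938 0.0592 0.094 ]
pad 807 ((404.0112609863281, 142.1294403076172), (19.405033111572266, 43.747955322265625), 85.03025817871094)
  depth pt [0.5882 0.1326 0.0946] z=.094 [0.5883 0.1328 0.094 ]
dist 0.07378551174813598 yaw 0.07462518974910083
304 [151, 152, 144] 305 [151, 152, 144] 306 [151, 152, 144] 307 [150, 151, 143] 308 [143, 144, 137] 309 [128, 129, 121] 310 [107, 112, 98] 311 [86, 99, 70] 312 [80, 97, 58] 313 [86, 106, 61] 314 [91, 112, 64] 315 [92, 113, 65] 316 [92, 113, 64] 317 [92, 113, 65] 318 [91, 112, 64] 319 [91, 112, 64] 320 [92, 113, 64] 321 [92, 113, 65] 322 [92, 113, 65] 323 [92, 114, 65] 324 [93, 114, 65] 325 [93, 114, 65] 326 [93, 114, 65] 327 [93, 115, 65] 328 [93, 114, 65] 329 [86, 105, 62] 330 [72, 83, 57] 331 [69, 79, 56] 332 [84, 101, 61] 333 [93, 114, 65] 334 [94, 116, 65] 335 [94, 116, 66] 336 [94, 116, 66] 337 [94, 116, 65] 338 [94, 116, 66] 339 [94, 116, 65] 340 [94, 116, 65] 341 [93, 116, 64] 342 [96,
[... 205 characters left out ...]
53 [150, 158, 125] 354 [150, 158, 125] 355 [149, 157, 124] 356 [140, 150, 115] 357 [119, 133, 93] 358 [99, 119, 71] 359 [93, 115, 63] 360 [93, 116, 63] 361 [93, 116, 63] 362 [93, 116, 63] 363 [93, 116, 63] 364 [93, 116, 63] 365 [93, 115, 63] 366 [93, 116, 63] 367 [99, 124, 65] 368 [107, 136, 68] 369 [117, 142, 83] 370 [145, 157, 129] 371 [182, 182, 175] 372 [194, 191, 189] 373 [194, 191, 188] 374 [190, 188, 185] 375 [174, 171, 168] 376 [143, 141, 139] 377 [126, 125, 123] 
wing 548 [ 0.53348268 -0.14238608  0.09945461] ((534.6723022460938, -144.35855102539062), (45.65032958984375, 10.953644752502441), 2.4140892028808594)
[[-0.998  0.019  0.052]
 [ 0.02   1.     0.006]
 [-0.051  0.007 -0.999]]
```

The bubble's edges (columns 343–357, lines at 330.7 and 350.2) put it 10.4 mm towards +y, so the foot needs about 0.80 rad (46°) clockwise. The wing is at (0.535, -0.142), angle +2.4°, top at 0.0995. I'll align the tool and go above it.

>>> drive_tool(
  increments=[
    {"claw": 0.03, "dx": 0, "dy": 0, "dz": 0, "wx": 0.35, "wy": 3, "wz": -3.6},
    {"claw": 0.035, "dx": 0.0188, "dy": -0.0439, "dz": 0.02, "wx": 0, "wy": 0, "wz": 0},
    {"claw": 0.035, "dx": 0.0188, "dy": -0.0439, "dz": 0.02, "wx": 0, "wy": 0, "wz": 0},
    {"claw": 0.035, "dx": 0.0188, "dy": -0.0439, "dz": 0.02, "wx": 0, "wy": 0, "wz": 0},
    {"claw": 0.035, "dx": 0.0187, "dy": -0.044, "dz": 0.02, "wx": 0, "wy": 0, "wz": 0},
    {"claw": 0.035, "dx": 0, "dy": 0, "dz": 0.04, "wx": 0, "wy": 0, "wz": 0},
    {"claw": 0.035, "dx": 0, "dy": 0, "dz": 0.03, "wx": 0, "wy": 0, "wz": 0},
    {"claw": 0.035, "dx": 0, "dy": 0, "dz": 0, "wx": 0, "wy": 0, "wz": 0},
    {"claw": 0.035, "dx": 0, "dy": 0, "dz": 0, "wx": 0, "wy": 0, "wz": 0},
  ],
)

```text
t: 14.78
eef_pos: [0.5367, -0.1422, 0.1716]
tool_rot: [0.0, -0.023, 1.0, -0.001]
contact_force: [0.6, -0.1, 1.3]
gripper_width: 0.411
grasp_force: 0.0
```

```bash
python3 - <<'E'
from h import *
p,d,K,R,t=cam("wrist"); o=get_obs(); print(o['t'],o['q'].round(2),o['eef_pos'],o['contact_force'].round(1))
q=o['tool_rot'];r=Ro.from_quat([q[1],q[2],q[3],q[0]]).as_matrix();print(r.round(3).tolist())
v,u=np.mgrid[0:400,0:640]; D=np.linalg.inv(K)@np.stack([u.ravel(),v.ravel(),np.ones(u.size)]); X=(R.T@(D*d.ravel()-t[:,None])).T
for a,b in((.094,.106),(.0975,.106)):
    Y=X[(d.ravel()>0)&(X[:,2]>a)&(X[:,2]<b)&(abs(X[:,0]-.535)<.035)&(abs(X[:,1]+.142)<.03)]
    print('wing',len(Y),np.median(Y,0).round(4),Y.min(0).round(4),Y.max(0).round(4),cv2.minAreaRect((Y[:,:2]*1000).astype(np.float32)))
ps,ds,*C=cam("side"); print('side level px',proj([.5938,.0592,.099],*C))
for rr in range(182,196): print(rr,[int(x) for x in ps[rr,338:353,1]], [int(x) for x in ps[rr,338:353,2]])
E
```

```text
14.825 [ 0.12  0.38  0.03  1.93 -0.01  0.83  1.78] [ 0.5369991  -0.14225995  0.17193028] [0.3 1.6 0.4]
[[-0.999, -0.046, 0.002], [-0.046, 0.999, -0.001], [-0.002, -0.002, -1.0]]
wing 880 [ 0.5321 -0.1448  0.1   ] [ 0.5111 -0.1501  0.0941] [ 0.5572 -0.1395  0.1022] ((534.1088256835938, -144.74490356445312), (46.16572570800781, 9.974124908447266), 1.0298123359680176)
wing 854 [ 0.5327 -0.1449  0.1   ] [ 0.5112 -0.1501  0.0975] [ 0.5572 -0.1395  0.1022] ((534.1853637695312, -144.720458984375), (46.007999420166016, 9.972426414489746), 0.9240536093711853)
side level px [344.98257011 186.11745421]
182 [85, 84, 83, 84, 83, 83, 85, 93, 92, 96, 94, 81, 73, 63, 50] [80, 79, 78, 79, 79, 79, 81, 88, 87, 91, 89, 76, 69, 60, 49]
183 [95, 95, 95, 97, 97, 99, 100, 100, 94, 83, 77, 69, 62, 46, 41] [91, 90, 90, 92, 92, 93, 94, 95, 90, 79, 73, 65, 59, 46, 42]
184 [107, 106, 106, 105, 102, 96, 85, 80, 78, 72, 65, 50, 41, 38, 36] [102, 101, 101, 100, 96, 91, 81, 76, 74, 69, 63, 49, 41, 39, 37]
185 [87, 86, 84, 83, 83, 80, 75, 73, 67, 52, 39, 37, 37, 32, 37] [82, 82, 80, 79, 79, 76, 72, 70, 64, 50, 39, 38
[... 584 characters left out ...]
41, 41, 45, 46, 53, 59, 67, 77, 86, 64, 42, 38, 38, 34, 59]
191 [71, 71, 79, 81, 92, 99, 96, 89, 66, 42, 34, 33, 31, 26, 65] [72, 73, 80, 82, 93, 100, 97, 90, 68, 46, 39, 36, 33, 29, 64]
192 [107, 104, 103, 101, 96, 83, 67, 47, 38, 35, 32, 29, 25, 30, 82] [109, 106, 105, 103, 98, 85, 70, 51, 42, 39, 37, 32, 27, 31, 80]
193 [88, 76, 73, 69, 51, 44, 39, 34, 33, 32, 28, 25, 24, 32, 90] [91, 78, 75, 71, 53, 46, 42, 39, 37, 36, 31, 27, 26, 32, 88]
194 [44, 41, 40, 39, 35, 34, 33, 33, 28, 26, 25, 23, 24, 35, 107] [47, 45, 44, 43, 39, 38, 36, 36, 32, 29, 27, 25, 26, 35, 103]
195 [35, 35, 34, 34, 32, 30, 28, 27, 26, 26, 24, 24, 24, 32, 89] [38, 38, 37, 37, 36, 33, 31, 30, 28, 28, 26, 26, 25, 33, 86]
```

>>> drive_tool(
  newtons=30,
  increments=[
    {"claw": 0.035, "dx": 0.003, "dy": -0.0018, "dz": 0.03, "wx": 0, "wy": 0, "wz": 1},
    {"claw": 0.035, "dx": 0, "dy": 0, "dz": 0.03, "wx": 0, "wy": 0, "wz": 0},
    {"claw": 0.03, "dx": 0, "dy": 0, "dz": 0.009, "wx": 0, "wy": 0, "wz": 0},
    {"claw": 0.005, "dx": 0, "dy": 0, "dz": 0, "wx": 0, "wy": 0, "wz": 0},
    {"claw": 0.005, "dx": 0, "dy": 0, "dz": 0, "wx": 0, "wy": 0, "wz": 0},
    {"claw": 0.005, "dx": 0, "dy": 0, "dz": 0, "wx": 0, "wy": 0, "wz": 0},
  ],
)

```text
t: 15.62
eef_pos: [0.5337, -0.1446, 0.1025]
tool_rot: [0.001, -0.014, 1.0, -0.001]
contact_force: [0.2, -2.2, 1.4]
gripper_width: 0.111
grasp_force: 32.7
```

>>> drive_tool(
  increments=[
    {"claw": 0.005, "dx": 0, "dy": 0, "dz": 0, "wx": 0, "wy": 0, "wz": 6},
    {"claw": 0.005, "dx": 0, "dy": 0, "dz": 0, "wx": 0, "wy": 0, "wz": 8},
    {"claw": 0.005, "dx": 0, "dy": 0, "dz": 0, "wx": 0, "wy": 0, "wz": 8},
    {"claw": 0.005, "dx": 0, "dy": 0, "dz": 0, "wx": 0, "wy": 0, "wz": 8},
    {"claw": 0.005, "dx": 0, "dy": 0, "dz": 0, "wx": 0, "wy": 0, "wz": 8},
    {"claw": 0.005, "dx": 0, "dy": 0, "dz": 0, "wx": 0, "wy": 0, "wz": 8},
    {"claw": 0.005, "dx": 0, "dy": 0, "dz": 0, "wx": 0, "wy": 0, "wz": 0},
    {"claw": 0.005, "dx": 0, "dy": 0, "dz": 0, "wx": 0, "wy": 0, "wz": 0},
  ],
)

```text
t: 16.62
eef_pos: [0.5337, -0.1447, 0.1025]
tool_rot: [0.001, 0.376, 0.927, -0.0]
contact_force: [-0.3, -2.0, 6.4]
gripper_width: 0.111
grasp_force: 33.3
```

```bash
python3 - <<'E'
from bub import *
o=get_obs(); q=o['tool_rot']; print(o['q'].round(2), 2*np.arctan2(q[2],q[1]))
for n in("side","top","wrist"):
    p,d,*C=cam(n); s,b=prof(p,*C,np.array([.5936,.059,.0985]),.0705,L=.03); print(n,proj([.5936,.059,.0985],*C).round(1)); print([f"{int(g)}/{int(bl)}" for _,g,bl in b[::2]])
E
```

```text
[-0.03  0.48  0.23  1.99 -0.17  0.69  1.11] 2.3705542659026504
side [344.9 186.3]
['39/40', '43/43', '50/50', '60/58', '69/66', '75/72', '79/75', '80/76', '81/77', '81/77', '80/76', '76/72', '72/69', '72/69', '74/70', '75/71', '75/71', '74/70', '74/70', '74/70', '74/70', '73/69', '73/69', '72/69', '72/68', '72/68', '72/68', '71/67', '71/67', '70/66', '70/66']
top [300.3 178.8]
['95/26', '96/27', '96/28', '99/27', '99/27', '98/27', '90/26', '83/28', '81/39', '96/56', '115/73', '120/81', '122/84', '122/83', '123/83', '121/79', '117/73', '102/54', '88/37', '74/26', '81/25', '91/26', '94/26', '95/27', '95/27', '95/27', '95/27', '94/26', '91/25', '89/32', '88/50']
wrist [827.4  47.8]
['0/0', '0/0', '0/0', '0/0', '0/0', '0/0', '0/0', '0/0', '0/0', '0/0', '0/0', '0/0', '0/0', '0/0', '0/0', '0/0', '0/0', '0/0', '0/0', '0/0', '0/0', '0/0', '0/0', '0/0', '0/0', '0/0', '0/0', '0/0', '0/0', '0/0', '0/0']
```

The top camera sees the vial, and the bubble is within about 1 mm of centre. I'll let go of the foot, rise, and look from above the bin.

>>> drive_tool(
  increments=[
    {"claw": 0.03, "dx": 0, "dy": 0, "dz": 0, "wx": 0, "wy": 0, "wz": 0},
    {"claw": 0.03, "dx": 0, "dy": 0, "dz": 0, "wx": 0, "wy": 0, "wz": 0},
    {"claw": 0.03, "dx": 0, "dy": 0, "dz": -0.03, "wx": 0, "wy": 0, "wz": 0},
    {"claw": 0.03, "dx": 0, "dy": 0, "dz": -0.034, "wx": 0, "wy": 0, "wz": -8},
    {"claw": 0.03, "dx": 0, "dy": 0, "dz": -0.034, "wx": 0, "wy": 0, "wz": -8},
    {"claw": 0.03, "dx": 0, "dy": 0, "dz": -0.034, "wx": 0, "wy": 0, "wz": -8},
    {"claw": 0.03, "dx": 0, "dy": 0, "dz": -0.036, "wx": 0, "wy": 0, "wz": -8},
    {"claw": 0.03, "dx": 0, "dy": 0, "dz": 0, "wx": 0, "wy": 0, "wz": -8},
    {"claw": 0.03, "dx": 0, "dy": 0, "dz": 0, "wx": 0, "wy": 0, "wz": -8},
    {"claw": 0.02, "dx": -0.0133, "dy": 0.0462, "dz": 0, "wx": 0, "wy": 0, "wz": 0},
    {"claw": 0.02, "dx": -0.0133, "dy": 0.0462, "dz": 0, "wx": 0, "wy": 0, "wz": 0},
    {"claw": 0.01, "dx": -0.0133, "dy": 0.0462, "dz": 0, "wx": 0, "wy": 0, "wz": 0},
    {"claw": 0.0, "dx": -0.0133, "dy": 0.0462, "dz": 0, "wx": 0, "wy": 0, "wz": 0},
    {"claw": 0.0, "dx": -0.0133, "dy": 0.0462, "dz": 0, "wx": 0, "wy": 0, "wz": 0},
    {"claw": 0.0, "dx": 0, "dy": 0, "dz": 0, "wx": 0, "wy": 0, "wz": 0},
    {"claw": 0.0, "dx": 0, "dy": 0, "dz": 0, "wx": 0, "wy": 0, "wz": 0},
  ],
)

```text
t: 18.77
eef_pos: [0.5844, 0.0904, 0.2687]
tool_rot: [-0.001, -0.032, 0.999, -0.001]
contact_force: [0.0, -0.9, 0.1]
gripper_width: 0.004
grasp_force: 0.0
```

```bash
cat >> bub.py <<'E'
def comp(x,y,up):   # sub-sample crossing list of the half level
    m=(y.max()+y.min())/2; i=np.where((y[:-1]<m)!=(y[1:]<m))[0]; return [float(x[k]+(m-y[k])/(y[k+1]-y[k])*(x[k+1]-x[k])) for k in i]
def level(p,d,C):
    hsv=cv2.cvtColor(p,cv2.COLOR_RGB2HSV); g=((hsv[...,0]>30)&(hsv[...,0]<50)&(hsv[...,1]>90)).astype(np.uint8)
    g=cv2.morphologyEx(g,cv2.MORPH_CLOSE,np.ones((13,13),np.uint8)); n,l,st,ce=cv2.connectedComponentsWithStats(g); k=1+np.argmax(st[1:,4])
    r=cv2.minAreaRect(cv2.findNonZero((l==k).astype(np.uint8))); V=onz(r[0],.099,C); print('vial px',np.round(r[0],1),np.round(r[1],1),'at',V.round(4))
    return V
E
python3 - <<'E'
from bub import *
p,d,*C=cam("wrist"); o=get_obs(); print(o['t'],o['q'].round(2),o['eef_pos'],o['tool_rot'].round(3),o['gripper_width'])
np.savez("w6.npz",p=p,d=d,K=C[0],R=C[1],t=C[2])
V=level(p,d,C); s,b=prof(p,*C,V,.0705,L=.036)
print([f"{int(round(a*1000))}:{int(g)}/{int(bl)}" for a,(_,g,bl) in zip(s,b)])
k=((p.max(2)<50)).astype(np.uint8)
n,l,st,ce=cv2.connectedComponentsWithStats(k)
for i in range(1,n):
    if 300<st[i,4]<6000: r=cv2.minAreaRect(cv2.findNonZero((l==i).astype(np.uint8))); print('dark',r,onz(r[0],.094,C).round(4))
E
```

```text
18.825 [-0.26  0.33  0.01  1.75 -0.    1.07  1.38] [0.5844328  0.089473   0.26888178] [-0.001 -0.031  1.    -0.001] -0.006374036555466654
vial px [297. 184.] [18. 54.] at [0.5913 0.0645 0.099 ]
['-36:145/142', '-35:168/165', '-34:182/180', '-33:187/184', '-32:187/185', '-31:185/181', '-30:172/158', '-29:150/117', '-28:133/80', '-27:131/66', '-26:128/64', '-25:119/62', '-24:113/61', '-23:112/61', '-22:112/61', '-21:113/61', '-20:113/61', '-19:112/61', '-18:113/61', '-17:112/61', '-16:113/61', '-15:113/61', '-14:113/61', '-13:113/61', '-12:113/61', '-11:113/61', '-10:113/62', '-9:113/61', '-8:107/59', '-7:89/54', '-6:68/50', '-5:83/65', '-4:124/94', '-3:147/115', '-2:153/121', '-1:154/122', '0:153/121', '1:153/121', '2:153/121', '3:153/122', '4:153/121', '5:153/121', '6:153/122', '7:153/121', '8:154/122', '9:154/122', '10:149/117', '11:135/98', '12:122/77', '13:116/67', '14:110/65', '15:93/62', '16:75/60', '17:78/63', '18:99/69', '19:115/75', '20:120/78', '21:122/81', '22:122/83', '23:123/85', '24:124/87', '25:125/89', '26:126/90', '27:126/91', '28:127/92', '29:127/92', '30:127/92', '31:126/92', '32:126/90', '33:125/89', '34:124/87', '35:123/85', '36:121/82']
dark ((363.9999694824219, 184.49998474121094), (47.99999237060547, 20.999996185302734), 0.0) [0.5888 0.1333 0.094 ]
```

The lines are at -6.0 and 16.4 and the bubble spans -4.5 to 11.4, so it is inside the lines but 1.7 mm towards +y. I'll regrip the foot and add about 7.5°.

>>> drive_tool(
  increments=[
    {"claw": 0.03, "dx": 0.013, "dy": -0.0461, "dz": 0, "wx": 0, "wy": 0, "wz": 0},
    {"claw": 0.03, "dx": 0.013, "dy": -0.0461, "dz": 0, "wx": 0, "wy": 0, "wz": 0},
    {"claw": 0.03, "dx": 0.013, "dy": -0.0461, "dz": 0, "wx": 0, "wy": 0, "wz": 0},
    {"claw": 0.03, "dx": 0.013, "dy": -0.0461, "dz": 0, "wx": 0, "wy": 0, "wz": 0},
    {"claw": 0.03, "dx": 0.0131, "dy": -0.0461, "dz": 0, "wx": 0, "wy": 0, "wz": 0},
    {"claw": 0.03, "dx": 0, "dy": 0, "dz": 0.026, "wx": 0, "wy": 0, "wz": 8},
    {"claw": 0.03, "dx": 0, "dy": 0, "dz": 0.026, "wx": 0, "wy": 0, "wz": 8},
    {"claw": 0.03, "dx": 0, "dy": 0, "dz": 0.026, "wx": 0, "wy": 0, "wz": 8},
    {"claw": 0.03, "dx": 0, "dy": 0, "dz": 0.026, "wx": 0, "wy": 0, "wz": 8},
    {"claw": 0.03, "dx": 0, "dy": 0, "dz": 0.016, "wx": 0, "wy": 0, "wz": 8},
    {"claw": 0.03, "dx": 0, "dy": 0, "dz": 0.006, "wx": 0, "wy": 0, "wz": 7.7},
    {"claw": 0.03, "dx": 0, "dy": 0, "dz": 0, "wx": 0, "wy": 0, "wz": 0},
  ],
)

```text
t: 20.32
eef_pos: [0.5333, -0.1448, 0.1431]
tool_rot: [-0.001, 0.375, 0.927, -0.001]
contact_force: [-0.1, -0.3, -0.0]
gripper_width: 0.346
grasp_force: 0.0
```

>>> drive_tool(
  newtons=30,
  increments=[
    {"claw": 0.03, "dx": 0, "dy": 0, "dz": 0.025, "wx": 0, "wy": 0, "wz": 0},
    {"claw": 0.03, "dx": 0, "dy": 0, "dz": 0.0155, "wx": 0, "wy": 0, "wz": 0},
    {"claw": 0.005, "dx": 0, "dy": 0, "dz": 0, "wx": 0, "wy": 0, "wz": 0},
    {"claw": 0.005, "dx": 0, "dy": 0, "dz": 0, "wx": 0, "wy": 0, "wz": 0},
    {"claw": 0.005, "dx": 0, "dy": 0, "dz": 0, "wx": 0, "wy": 0, "wz": 0},
    {"claw": 0.005, "dx": 0, "dy": 0, "dz": 0, "wx": 0, "wy": 0, "wz": 3.5},
    {"claw": 0.005, "dx": 0, "dy": 0, "dz": 0, "wx": 0, "wy": 0, "wz": 4},
    {"claw": 0.005, "dx": 0, "dy": 0, "dz": 0, "wx": 0, "wy": 0, "wz": 0},
    {"claw": 0.005, "dx": 0, "dy": 0, "dz": 0, "wx": 0, "wy": 0, "wz": 0},
  ],
)

```text
t: 21.45
eef_pos: [0.5336, -0.1442, 0.1028]
tool_rot: [-0.0, 0.434, 0.901, -0.001]
contact_force: [-2.0, -4.0, -6.5]
gripper_width: 0.108
grasp_force: 31.5
```

```bash
python3 - <<'E'
from bub import *
p,d,*C=cam("top"); s,b=prof(p,*C,np.array([.5936,.059,.0985]),.0705,L=.03); print([f"{int(g)}/{int(bl)}" for _,g,bl in b[::2]])
o=get_obs(); q=o['tool_rot']; print(2*np.arctan2(q[2],q[1]))
E
```

```text
['95/27', '95/28', '96/28', '98/27', '99/27', '99/27', '91/25', '81/25', '73/27', '86/42', '106/60', '118/78', '123/84', '122/83', '122/83', '123/83', '124/84', '117/78', '103/64', '80/38', '82/29', '89/25', '94/26', '95/26', '95/26', '96/27', '95/28', '95/27', '91/25', '89/31', '88/50']
2.242404147315113
```

>>> drive_tool(
  increments=[
    {"claw": 0.03, "dx": 0, "dy": 0, "dz": 0, "wx": 0, "wy": 0, "wz": 0},
    {"claw": 0.03, "dx": 0, "dy": 0, "dz": 0, "wx": 0, "wy": 0, "wz": 0},
    {"claw": 0.03, "dx": 0, "dy": 0, "dz": -0.03, "wx": 0, "wy": 0, "wz": 0},
    {"claw": 0.03, "dx": 0, "dy": 0, "dz": -0.034, "wx": 0, "wy": 0, "wz": -8},
    {"claw": 0.03, "dx": 0, "dy": 0, "dz": -0.034, "wx": 0, "wy": 0, "wz": -8},
    {"claw": 0.03, "dx": 0, "dy": 0, "dz": -0.034, "wx": 0, "wy": 0, "wz": -8},
    {"claw": 0.03, "dx": 0, "dy": 0, "dz": -0.036, "wx": 0, "wy": 0, "wz": -8},
    {"claw": 0.03, "dx": 0, "dy": 0, "dz": 0, "wx": 0, "wy": 0, "wz": -8},
    {"claw": 0.03, "dx": 0, "dy": 0, "dz": 0, "wx": 0, "wy": 0, "wz": -8},
    {"claw": 0.03, "dx": 0, "dy": 0, "dz": 0, "wx": 0, "wy": 0, "wz": -7.5},
    {"claw": 0.02, "dx": -0.0133, "dy": 0.0462, "dz": 0, "wx": 0, "wy": 0, "wz": 0},
    {"claw": 0.02, "dx": -0.0133, "dy": 0.0462, "dz": 0, "wx": 0, "wy": 0, "wz": 0},
    {"claw": 0.01, "dx": -0.0133, "dy": 0.0462, "dz": 0, "wx": 0, "wy": 0, "wz": 0},
    {"claw": 0.0, "dx": -0.0133, "dy": 0.0462, "dz": 0, "wx": 0, "wy": 0, "wz": 0},
    {"claw": 0.0, "dx": -0.0133, "dy": 0.0462, "dz": 0, "wx": 0, "wy": 0, "wz": 0},
    {"claw": 0.0, "dx": 0, "dy": 0, "dz": 0, "wx": 0, "wy": 0, "wz": 0},
    {"claw": 0.0, "dx": 0, "dy": 0, "dz": 0, "wx": 0, "wy": 0, "wz": 0},
  ],
)

```text
t: 23.62
eef_pos: [0.585, 0.0916, 0.2711]
tool_rot: [0.0, -0.035, 0.999, -0.001]
contact_force: [0.8, -0.4, -0.2]
gripper_width: 0.005
grasp_force: 0.0
```

```bash
python3 - <<'E'
from bub import *
p,d,*C=cam("wrist"); o=get_obs(); print(o['t'],o['eef_pos'],o['tool_rot'].round(3),o['contact_force'].round(2))
V=level(p,d,C); s,b=prof(p,*C,V,.0705,L=.03)
print([f"{int(round(a*1000))}:{int(g)}/{int(bl)}" for a,(_,g,bl) in zip(s,b)])
k=((p.max(2)<50)).astype(np.uint8)
n,l,st,ce=cv2.connectedComponentsWithStats(k)
for i in range(1,n):
    if 300<st[i,4]<6000:
        r=cv2.minAreaRect(cv2.findNonZero((l==i).astype(np.uint8))); c=np.round(r[0]).astype(int); print('dark',r,onz(r[0],.094,C).round(4),dep(r[0],np.median(d[c[1]-3:c[1]+4,c[0]-3:c[0]+4]),C).round(4))
E
```

```text
23.675 [0.58497215 0.09062454 0.27101849] [-0.    -0.034  0.999 -0.001] [ 0.13 -0.61  0.53]
vial px [297.5 183. ] [18. 51.] at [0.592  0.0661 0.099 ]
['-30:188/185', '-29:183/176', '-28:166/147', '-27:141/101', '-26:130/69', '-25:132/65', '-24:123/63', '-23:115/61', '-22:113/61', '-21:114/61', '-20:114/62', '-19:114/61', '-18:114/62', '-17:114/62', '-16:114/62', '-15:114/62', '-14:114/62', '-13:114/62', '-12:114/62', '-11:114/62', '-10:114/62', '-9:114/62', '-8:115/63', '-7:113/62', '-6:102/58', '-5:81/53', '-4:71/50', '-3:87/55', '-2:111/69', '-1:131/92', '0:146/112', '1:154/121', '2:156/123', '3:155/123', '4:155/123', '5:155/123', '6:155/123', '7:155/123', '8:155/123', '9:155/123', '10:155/123', '11:155/123', '12:156/124', '13:154/123', '14:146/111', '15:128/88', '16:109/70', '17:89/64', '18:76/63', '19:87/68', '20:110/75', '21:122/81', '22:123/83', '23:124/85', '24:125/87', '25:126/89', '26:127/90', '27:127/92', '28:127/92', '29:127/93', '30:128/93']
dark ((362.5, 182.5), (21.0, 47.0), 90.0) [0.5882 0.1332 0.094 ] [0.5881 0.1331 0.0944]
```

The lines are at -4.1 and 18.0 and the bubble runs from -1.0 to 14.8, so it is centred. The pad is at (0.588, 0.133, 0.0944). I'll go above it with closed fingers.

>>> drive_tool(
  increments=[
    {"claw": 0.0, "dx": -0.003, "dy": 0.021, "dz": 0.01, "wx": 0, "wy": 0, "wz": 0},
    {"claw": 0.0, "dx": -0.0031, "dy": 0.0213, "dz": 0.02, "wx": 0, "wy": 0, "wz": 0},
    {"claw": 0.0, "dx": 0, "dy": 0, "dz": 0.035, "wx": 0, "wy": 0, "wz": 0},
    {"claw": 0.0, "dx": 0, "dy": 0, "dz": 0.035, "wx": 0, "wy": 0, "wz": 0},
    {"claw": 0.0, "dx": 0, "dy": 0, "dz": 0.025, "wx": 0, "wy": 0, "wz": 0},
    {"claw": 0.0, "dx": 0, "dy": 0, "dz": 0.015, "wx": 0, "wy": 0, "wz": 0},
    {"claw": 0.0, "dx": 0, "dy": 0, "dz": 0.006, "wx": 0, "wy": 0, "wz": 0},
    {"claw": 0.0, "dx": 0, "dy": 0, "dz": 0, "wx": 0, "wy": 0, "wz": 0},
    {"claw": 0.0, "dx": 0, "dy": 0, "dz": 0, "wx": 0, "wy": 0, "wz": 0},
  ],
)

```text
t: 24.8
eef_pos: [0.5886, 0.1343, 0.1255]
tool_rot: [0.001, -0.034, 0.999, -0.0]
contact_force: [0.6, -0.1, -0.0]
gripper_width: 0.003
grasp_force: 0.0
```

```bash
python3 - <<'E'
from h import *
p,d,*C=cam("wrist")
for _ in range(4):
    o=get_obs(); print(o['t'],o['eef_pos'].round(4),o['contact_force'].round(2)); cam("wrist")
# lateral check: pad dark region near tip, z .09-.098
K,R,t=C; v,u=np.mgrid[0:400,0:640]; D=np.linalg.inv(K)@np.stack([u.ravel(),v.ravel(),np.ones(u.size)]); X=(R.T@(D*d.ravel()-t[:,None])).T
m=(d.ravel()>0)&(abs(X[:,2]-.0945)<.002)&(p.reshape(-1,3).max(1)<60)&(abs(X[:,0]-.588)<.03)&(abs(X[:,1]-.133)<.04)
print(m.sum(),X[m].min(0).round(4),X[m].max(0).round(4),np.median(X[m],0).round(4))
E
```

```text
24.85 [0.5886 0.1342 0.1256] [-0.53 -0.51  0.55]
24.9 [0.5885 0.1342 0.1256] [ 0.08 -0.26 -0.76]
24.95 [0.5884 0.1341 0.1254] [-0.38  0.05  0.23]
25.0 [0.5883 0.1341 0.1253] [-0.17  0.16  0.07]
2411 [0.5738 0.1068 0.0925] [0.6027 0.159  0.0961] [0.5835 0.1301 0.0942]
```

>>> drive_tool(
  increments=[
    {"claw": 0.0, "dx": 0, "dy": 0, "dz": 0.003, "wx": 0, "wy": 0, "wz": 0},
    {"claw": 0.0, "dx": 0, "dy": 0, "dz": 0.002, "wx": 0, "wy": 0, "wz": 0},
    {"claw": 0.0, "dx": 0, "dy": 0, "dz": 0.001, "wx": 0, "wy": 0, "wz": 0},
    {"claw": 0.0, "dx": 0, "dy": 0, "dz": 0.001, "wx": 0, "wy": 0, "wz": 0},
    {"claw": 0.0, "dx": 0, "dy": 0, "dz": 0, "wx": 0, "wy": 0, "wz": 0},
    {"claw": 0.0, "dx": 0, "dy": 0, "dz": 0, "wx": 0, "wy": 0, "wz": 0},
  ],
)

```text
t: 25.8
eef_pos: [0.5878, 0.134, 0.1177]
tool_rot: [-0.0, -0.034, 0.999, -0.001]
contact_force: [-1.4, 0.1, 3.1]
gripper_width: -0.0
grasp_force: 1.7
```

>>> drive_tool(
  increments=[
    {"claw": 0.0, "dx": 0, "dy": 0, "dz": 0.001, "wx": 0, "wy": 0, "wz": 0},
    {"claw": 0.0, "dx": 0, "dy": 0, "dz": 0.001, "wx": 0, "wy": 0, "wz": 0},
    {"claw": 0.0, "dx": 0, "dy": 0, "dz": 0.001, "wx": 0, "wy": 0, "wz": 0},
    {"claw": 0.0, "dx": 0, "dy": 0, "dz": 0, "wx": 0, "wy": 0, "wz": 0},
    {"claw": 0.0, "dx": 0, "dy": 0, "dz": 0, "wx": 0, "wy": 0, "wz": 0},
    {"claw": 0.0, "dx": 0, "dy": 0, "dz": 0, "wx": 0, "wy": 0, "wz": 0},
  ],
)

```text
t: 26.55
eef_pos: [0.5879, 0.134, 0.1148]
tool_rot: [-0.0, -0.034, 0.999, -0.0]
contact_force: [-2.3, -1.1, 6.1]
gripper_width: 0.001
grasp_force: 3.1
```

>>> drive_tool(
  increments=[
    {"claw": 0.0, "dx": 0, "dy": 0, "dz": 0.0007, "wx": 0, "wy": 0, "wz": 0},
    {"claw": 0.0, "dx": 0, "dy": 0, "dz": 0, "wx": 0, "wy": 0, "wz": 0},
    {"claw": 0.0, "dx": 0, "dy": 0, "dz": 0, "wx": 0, "wy": 0, "wz": 0},
    {"claw": 0.0, "dx": 0, "dy": 0, "dz": 0, "wx": 0, "wy": 0, "wz": 0},
  ],
)

```text
t: 27.05
eef_pos: [0.5879, 0.134, 0.1142]
tool_rot: [-0.0, -0.034, 0.999, -0.001]
contact_force: [-3.1, -1.0, 7.1]
gripper_width: 0.001
grasp_force: 3.4
```

>>> drive_tool(
  increments=[
    {"claw": 0.0, "dx": 0, "dy": 0, "dz": 0.0005, "wx": 0, "wy": 0, "wz": 0},
    {"claw": 0.0, "dx": 0, "dy": 0, "dz": 0.0003, "wx": 0, "wy": 0, "wz": 0},
    {"claw": 0.0, "dx": 0, "dy": 0, "dz": 0, "wx": 0, "wy": 0, "wz": 0},
    {"claw": 0.0, "dx": 0, "dy": 0, "dz": 0, "wx": 0, "wy": 0, "wz": 0},
    {"claw": 0.0, "dx": 0, "dy": 0, "dz": 0, "wx": 0, "wy": 0, "wz": 0},
  ],
)

```text
t: 27.68
eef_pos: [0.5879, 0.134, 0.114]
tool_rot: [-0.0, -0.034, 0.999, -0.0]
contact_force: [-5.0, -1.9, 11.8]
gripper_width: -0.005
grasp_force: 6.0
```

```bash
cat > chk.py <<'E'
from bub import *
F=[];Z=[]
for i in range(5):
    p,d,*C=cam("wrist"); o=get_obs(); F.append(o['contact_force']);Z.append(o['eef_pos'])
print(o['t'],np.mean(F,0).round(2),np.mean(Z,0).round(5))
V=level(p,d,C); s,b=prof(p,*C,V,.0705,z=.09,L=.03)
print([f"{int(round(a*1000))}:{int(g)}/{int(bl)}" for a,(_,g,bl) in zip(s,b)])
K,R,t=C; v,u=np.mgrid[0:400,0:640]; D=np.linalg.inv(K)@np.stack([u.ravel(),v.ravel(),np.ones(u.size)]); X=(R.T@(D*d.ravel()-t[:,None])).T
m=(d.ravel()>0)&(abs(X[:,2]-.092)<.006)&(p.reshape(-1,3).max(1)<60)&(abs(X[:,0]-.588)<.014)&(abs(X[:,1]-.133)<.026)
print('pad z',m.sum(),np.median(X[m],0).round(4))
m=(d.ravel()>0)&(abs(X[:,2]-.095)<.012)&(abs(X[:,0]-.5926)<.006)&(abs(X[:,1]-.06)<.03); print('vial z',m.sum(),np.median(X[m],0).round(4))
E
python3 chk.py
```

```text
27.925 [-4.73 -0.77 12.34] [0.58789 0.13405 0.11403]
vial px [189.  252.5] [ 35. 124.] at [0.5868 0.0655 0.099 ]
['-30:91/60', '-29:100/67', '-28:111/75', '-27:118/80', '-26:118/82', '-25:118/83', '-24:117/82', '-23:117/80', '-22:116/77', '-21:115/73', '-20:113/69', '-19:112/65', '-18:111/62', '-17:110/60', '-16:110/58', '-15:110/57', '-14:110/57', '-13:109/56', '-12:109/56', '-11:105/55', '-10:75/45', '-9:63/42', '-8:62/41', '-7:45/36', '-6:43/35', '-5:93/52', '-4:114/77', '-3:135/100', '-2:140/104', '-1:140/104', '0:140/104', '1:140/104', '2:139/104', '3:139/104', '4:139/104', '5:139/104', '6:139/104', '7:139/104', '8:139/104', '9:140/103', '10:136/101', '11:105/79', '12:66/43', '13:62/40', '14:55/37', '15:35/31', '16:56/37', '17:102/51', '18:108/53', '19:107/54', '20:107/54', '21:107/54', '22:107/54', '23:108/54', '24:107/55', '25:108/56', '26:108/57', '27:108/59', '28:109/62', '29:110/64', '30:111/67']
pad z 2367 [0.5826 0.1297 0.0891]
vial z 2519 [0.5917 0.0566 0.0941]
```

Force rose from 7 to 12 N over the last 0.2 mm and the pad dropped 5.1 mm, so the level is on its stops. The bubble is centred within about 0.5 mm, so I'm handing in.

```bash
python3 -c "
from station import *
print(hand_in())"
```

```text
the job is handed in; nothing more can be done
None
```

I handed the job in at about 28 s of the 61 s, with no verdict returned. The latch was swung off, the lid stood upright when last seen, and the foot was turned and let go. The level was held on its stops at about 12 N with the bubble centred to within about 0.5 mm, and I did not re-check the lid or the things standing around after pressing.

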